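Turn the revolving stock tray to bring the padlock to the front

TASK

Push the finger tabs on the rim of the revolving counter tray to turn it gently until the padlock's pocket is at the front, with the padlock centred straight behind the ticket holder on the tray's foot, and leave the tray standing still. Don't touch or lift the lock parts lying in the tray, and leave everything else on the counter where it stands.

Things in the scene. Friction and masses are not known exactly. Their poses are not given: they have to be found in the camera images.
- foot: Fixed dark steel foot of the revolving tray, a disc 224 mm in diameter; it does not move. Origin: on the counter surface (z = 0) on the tray's turning axis. Its own -x axis points to the tray's front, where an arm carries the ticket holder. z up.
- front (a point): Middle of the ticket holder: a small sloping black plate with a blank white ticket, 80 mm wide, 40 mm deep, on the foot, 190 mm out from the turning axis; its highest edge is 29 mm above the counter, so the tabs pass over it. The direction from the axis to this point is the tray's front.
- hub (a point): Top of the tray's black hub (40 mm diameter), on the turning axis, 90 mm above the counter. The tray is a round aluminium pan of 272 mm outer diameter, pocket floors 46 mm above the counter. Rim and six radial dividers, 3 mm thick, rise to 78 mm above the counter and make six 60-degree pockets: five hold one lock part each, one is empty; which part is where varies.
- tab (a point): Top of the round outer end of one of six identical grey finger tabs on the rim, 160 mm from the axis, 78 mm above the counter. The others follow at 60-degree steps, at the dividers' ends. A tab is an upright radial plate 8 mm thick ending in an upright bar 11 mm in diameter, out to 166 mm from the axis, 44 to 78 mm above the counter. A fingertip let down outside the rim beside a tab can push it round.
- tray (a joint): Turning angle of the tray about the upright axis, rad, 0 at the start, growing counter-clockwise seen from above; it turns both ways without stops or catches. Bearing friction about 0.12 N m (about 1 N at a tab): it stays where it is left and coasts only a few degrees after a slow push. About 1.6 kg.
- padlock: The padlock: lies flat in one of the pockets, about 90 mm from the axis, turned any way. Brass block 40 x 34 x 20 mm with a U-shaped steel shackle of 7 mm bar out of one side, 58 mm long over all. Origin: centre of its outline on its underside.
- door_knob: Round brass door knob standing on its rose in a pocket: ball 49 mm diameter, rose 52 mm, 57 mm tall. Origin: centre of its underside.
- lock_cylinder: Brass profile lock cylinder lying flat in a pocket, 62 x 33 x 17 mm. Origin: about the centre of its outline, at its underside.
- latch: Tubular steel door latch lying in a pocket: barrel 22 mm diameter, 46 mm long, with a face plate 46 x 25 mm and a short bolt. Origin: about its centre, at its underside.
- thumbturn: Steel thumbturn standing on a round rose 52 mm in diameter in a pocket, with an upright oval grip 36 x 8 mm, 36 mm tall in all. Origin: centre of its underside.
- carton_tall: Loose cardboard box 85 x 85 x 100 mm on the counter, on the robot's left of the tray. Origin: centre of its underside.
- carton_flat: Loose flat cardboard box 150 x 95 x 55 mm on the counter, on the robot's right of the tray, towards the back. Origin: centre of its underside.
- mug: Loose white mug, 80 mm diameter, 92 mm tall, with a handle, on the counter, on the robot's right of the tray, nearer the robot. Origin: centre of its underside.
- screwdriver: Loose screwdriver with a black handle, 190 mm long, lying on the counter, on the robot's left of the tray, nearer the robot. Origin: on its underside, about mid-length.
Mind the look-alikes: they are no part of the job. Of the things shaped like the door_knob, the brass one is meant.

How it is judged:
At the end, for the whole second after the job is handed in: The padlock is at the tray's front, its centre within 20 mm of the line from the turning axis through the middle of the ticket holder; the tray is at rest, all five lock parts lie in their pockets, and the boxes, mug and screwdriver are within 30 mm of where they stood (y of padlock in the frame of foot between -0.02 and 0.02 m and x of padlock in the frame of foot below -0.05 m and velocity of joint tray between -0.05 and 0.05 rad/s and horizontal distance between each of padlock, door_knob, lock_cylinder, latch, thumbturn and hub below 0.13 m and z of padlock in the frame of foot between 0.036 and 0.056 m and linear speed of each of padlock, door_knob, lock_cylinder, latch, thumbturn below 0.03 m/s and z of door_knob in the frame of foot between 0.036 and 0.056 m and z of lock_cylinder in the frame of foot between 0.036 and 0.056 m and z of latch in the frame of foot between 0.036 and 0.056 m and z of thumbturn in the frame of foot between 0.036 and 0.056 m and distance of each of carton_tall, carton_flat, mug, screwdriver from where it was at the start of the episode below 0.03 m); the robot touches nothing.
It fails at once if the robot touches the stock lying in the tray (it is to be turned with the tray, not handled) (contact force between any of the arm, the fingers and padlock above 1.5 N or contact force between any of the arm, the fingers and door_knob above 1.5 N or contact force between any of the arm, the fingers and lock_cylinder above 1.5 N or contact force between any of the arm, the fingers and latch above 1.5 N or contact force between any of the arm, the fingers and thumbturn above 1.5 N).
It fails at once if stock is lifted or thrown out of its pocket (z of any of padlock, door_knob, lock_cylinder, latch, thumbturn in the frame of foot above 0.061 m or horizontal distance between any of padlock, door_knob, lock_cylinder, latch, thumbturn and hub above 0.135 m).
It fails at once if upright stock is knocked over (angle between any of door_knob, thumbturn's own z axis and vertical above 0.5 rad).
It fails at once if the tray is spun hard (faster than about half a turn a second) (velocity of joint tray above 3 rad/s or velocity of joint tray below -3 rad/s).
It fails at once if something else on the counter is pushed out of place (distance of any of carton_tall, carton_flat, mug, screwdriver from where it was at the start of the episode above 0.03 m or angle between any of carton_tall, carton_flat, mug's own z axis and vertical above 0.5 rad).
It also fails if it takes over 56 s, if anything falls off the work surface, if the arm or the gripper's body presses on something with over 40 N, if the wrist force passes 120 N, or if a joint passes its speed limit or range.

ROBOT

A 6-joint arm with a two-finger parallel gripper is mounted at the origin on the work surface. World frame = base frame: x ahead of the robot, y to its left, z up, the work surface at z = 0. Lengths are in m, angles in rad, forces in N, time in s.
With the tool pointing down it reaches from about 0.375 to 0.975 m from the base axis. Payload 3.8 kg.
Tool frame: the origin (TCP) lies midway between the tips of the shut fingers; the grasp point (between the pads) lies 19 mm behind it; x points along the fingers, z is the direction in which the jaws open and shut, and the axes are right-handed (so a half turn about x gives the same grasp; the last joint's range is limited). The gripper opens to 85 mm and grips with 20 to 120 N. Pads are 22 mm wide; open, the fingers measure 114 mm over their backs; the gripper's body (76 mm by 85 mm) begins 54 mm behind the grasp point. The pads swing forward as they close: fully open they stand 13 mm farther back than shut.
Start: joints at [-1.305, 0.264, 1.604, -0, 1.274, -0.037], TCP at [0.201, -0.644, 0.231] pointing down, gripper open.
Joint ranges: [-2.63, 2.63], [-0.94, 2.18], [0.31, 2.57], [-1.31, 4.45], [0, 2.66], [-2.55, 2.55]. Speed limits (rad/s): [2.57, 2.57, 3.14, 3.14, 3.14, 3.14].

INTERFACE

Orientations are given as a rotation vector (axis times angle).
In Python, from workcell import * gives the robot as it stands. The module is installed in compiled form; this text tells all that it offers.
- The arm moves only by the tool carry_out, never from a script. Its arguments are lists of equal length, an entry for each row: "offset": the shift along the tool's x, y, z in cm, a list of three; "delta_rot": the turn, a rotation vector about the tool's x, y, z in degrees, a list of three. A call has exactly 5 rows; each row shifts and turns the commanded pose from where the row before left it, along the tool's axes as they then stand; what a row does not reach is not made up. A row lasts 1/12 s, in which the tool goes at most 41.7 mm and 7.16 degrees, less where a joint would pass 70% of its speed; a pose out of reach is approached as far as the arm can. A call is refused whole if a number of a shift passes 4.17 or a number of a turn 7.16, either way. A call with a gripper value outside its range is refused whole. "fingers" is the opening, from -1 (shut) to 1 (fully open), set as the call begins (left out, the last holds). The fingers move at their own pace and stop on an object; "newtons" is the grip in N (left out, the last holds). Time passes only in rows, so rows that do not move let the fingers close, or fill a call up. It gives the time, the measured TCP pose, the force and the opening at its end, in the units of the state.
- read_state(): the state, without advancing time (a new reading comes with each control period).
- read_camera(name): name is "scene" or "top" or "wrist"; returns (picture, depth): 384x512x3 uint8, red, green, blue; 384x512 float32, m along the optical axis (not along the pixel's ray), 0 where there is no reading.
- get_calibration(name): a dict with "fx", "fy", "cx", "cy" (pixels), "R" (3x3) and "t" (3): a world point X has camera coordinates R X + t; the wrist camera has in their place "mount" (4x4, takes a point from camera to tool coordinates, whose origin is the TCP and whose axes are the tool frame's). Camera axes: x right, y down, z forward; pixel columns grow to the right and rows downward; lengths in m; the calibration is good to about 2 mm. A picture is of the moment at which its call begins: read the wrist's pose just before it. get_calibration takes no time and is no camera call.
- finish_job(): hands the job in, once; it reports no verdict.
The state is a dict: "time": time; "q": joint angles; "joint_vel": joint speeds; "joint_torque": joint torques, N m; "tool_pos": TCP position; "tcp_rot": TCP orientation; "wrist_force": force on the tool from outside, world axes, zero at the start; "torque": the same for the moment, N m; "width": opening from 0.0 (shut) to 1.0 (fully open).
Only numpy, scipy, OpenCV 4.12 (cv2) and the standard library are available. Lean on these libraries where they do the work, as an engineer would, in place of code of your own. Each camera call takes 0.05 s, during which the arm holds its last target. There are 200 camera calls.

## Working session

There is one attempt and no reset: what is moved stays moved. The work goes in short steps, Python scripts to look and compute and a tool call to move; the robot and the scene stay as the last step left them, time stands still between calls to the robot, and variables do not carry over. Pictures are saved under pics/ and viewed, about 8 in all and at most 12, crops included, and the job is handed in when it is done.

Besides the shell and the picture viewer there is one more tool, called as a command line: name --argument value ..., lists and objects as JSON in quotes. carry_out: Moves the arm, as the interface text tells. Its arguments: {"type":"object","properties":{"offset":{"type":"array"},"delta_rot":{"type":"array"},"fingers":{"type":"number"},"newtons":{"type":"number"}},"required":["offset","delta_rot"]}

```bash
mkdir -p pics; cat > h.py <<'E'
from workcell import *
import numpy as np, cv2
from scipy.spatial.transform import Rotation as Ro
def pw(name,u,v,d):
    c=get_calibration(name); p=np.array([(u-c['cx'])/c['fx']*d,(v-c['cy'])/c['fy']*d,d])
    return np.array(c['R']).T@(p-np.array(c['t']))
def rayz(name,u,v,z):
    c=get_calibration(name);R=np.array(c['R']);o=-R.T@np.array(c['t']);d=R.T@np.array([(u-c['cx'])/c['fx'],(v-c['cy'])/c['fy'],1])
    return o+d*(z-o[2])/d[2]
E
python3 - <<'E'
from h import *
for n in("top","scene"):
    p,d=read_camera(n); cv2.imwrite(f'pics/{n}.png',p[:,:,::-1]); np.save(n+'.npy',d)
    cv2.imwrite(f'pics/{n}big.png',cv2.resize(p[:,:,::-1],(800,600),interpolation=cv2.INTER_CUBIC))
    print(n,get_calibration(n))
print(read_state())
E
```

```text
top {'fx': 347.47127664236416, 'fy': 347.47127664236416, 'cx': 252.97531723555744, 'cy': 192.26491399443302, 'R': array([[ 0.11856471, -0.99294402, -0.00214106],
       [-0.97121871, -0.1155214 , -0.20830033],
       [ 0.20658322,  0.0267765 , -0.97806257]]), 't': array([-0.03211892,  0.57932494,  0.91221963])}
scene {'fx': 494.6731371227771, 'fy': 494.6731371227771, 'cx': 251.49384371532966, 'cy': 187.79264563968744, 'R': array([[-0.72826464,  0.68518404,  0.01238754],
       [ 0.55288039,  0.59813091, -0.58014023],
       [-0.4049122 , -0.41564679, -0.81442241]]), 't': array([ 0.40076823, -0.25233015,  1.36188829])}
{'time': 0.1, 'q': array([-1.30489756e+00,  2.64712762e-01,  1.60523692e+00,  2.09616885e-05,
        1.27371866e+00, -3.68814476e-02]), 'joint_vel': array([-0.00035846, -0.00178298, -0.00287344,  0.00013612,  0.00033643,
        0.0002164 ]), 'joint_torque': array([ 9.94586699e-04, -5.16704428e+01, -3.68588948e+01,  1.36797684e-05,
        6.22638894e-03, -3.84109615e-05]), 'tool_pos': array([ 0.20111002, -0.64364716,  0.23006326]), 'tcp_rot': array([ 0.98464314,  1.33901187, -0.98247454]), 'wrist_force': array([-0.65602718,  0.01302554, -0.33805525]), 'torque': array([ 0.02457783, -0.00074101,  0.03064634]), 'width': 0.998836826576703}
```

View pics/topbig.png

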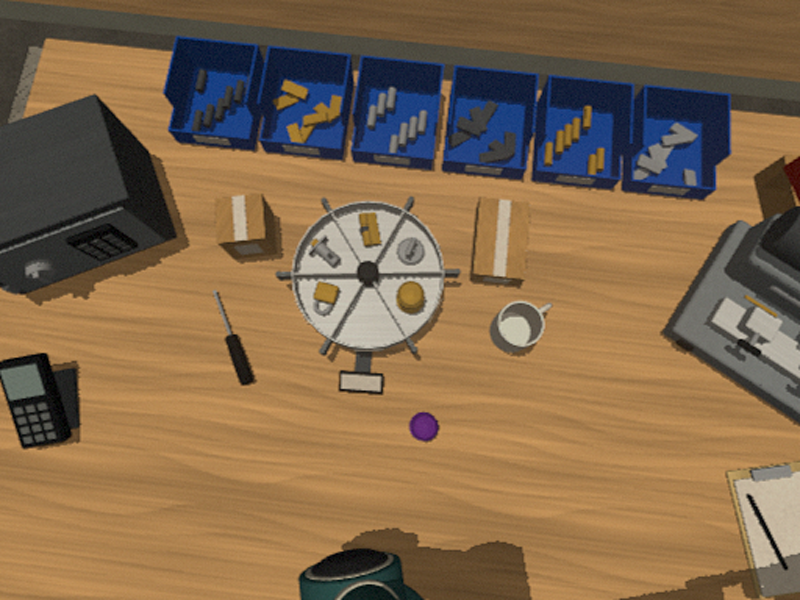

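View pics/scenebig.png

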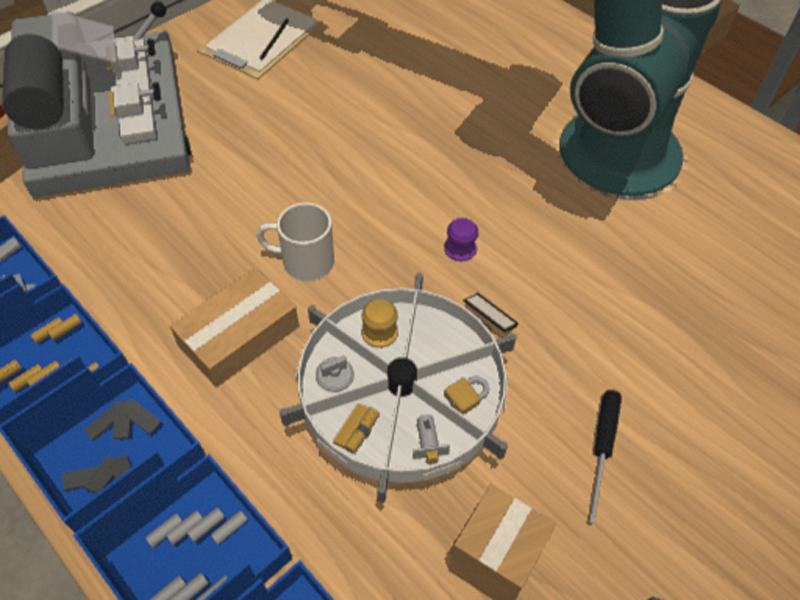

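The top view shows the hub at (368,272), the ticket holder at (361,382) and the padlock at (325,297): a brass block with a steel shackle, in the left-front pocket. The brass door knob is at (411,296). The purple knob at (424,427) on the counter is the look-alike and isn't part of the job. The padlock needs a counter-clockwise turn, so I'll measure it and confirm with an enlarged crop.

```bash
python3 - <<'E'
from h import *
s=.64
p=cv2.imread('pics/top.png');d=np.load('top.npy')
cv2.imwrite('pics/crop.png',cv2.resize(p[110:260,160:310],(600,600),interpolation=cv2.INTER_CUBIC))
for n,u,v,z in[('hub',368,272,.09),('front',361,382,.022),('tabLL',325,350,.078),('tabL',284,274,.078),('tabLR',416,350,.078),('tabR',453,273,.078),('tabUL',325,203,.078),('tabUR',409,202,.078),('padlock',325,298,.06),('knobpurple',424,427,.04),('mug',520,327,.08),('carton',245,225,.1),('sd',240,365,.02)]:
    print(n,rayz('top',u*s,v*s,z).round(3),pw('top',u*s,v*s,d[int(v*s),int(u*s)]).round(3))
s=.64
d2=np.load('scene.npy')
for n,u,v,z in[('hub',402,370,.09),('front',491,312,.022),('padlock',466,393,.06),('tab',510,342,.078)]:
    print('scene',n,rayz('scene',u*s,v*s,z).round(3),pw('scene',u*s,v*s,d2[int(v*s),int(u*s)]).round(3))
print(Ro.from_rotvec(read_state()['tcp_rot']).as_matrix().round(3))
E
```

```text
hub [0.618 0.09  0.09 ] [0.617 0.089 0.093]
front [0.43  0.081 0.022] [0.43  0.081 0.021]
tabLL [0.474 0.146 0.078] [0.476 0.149 0.063]
tabL [0.6   0.239 0.078] [0.6   0.239 0.077]
tabLR [ 0.493 -0.01   0.078] [ 0.493 -0.01   0.077]
tabR [ 0.637 -0.06   0.078] [ 0.638 -0.06   0.076]
tabUL [0.741 0.186 0.078] [0.742 0.186 0.075]
tabUR [0.761 0.033 0.078] [0.761 0.033 0.078]
padlock [0.569 0.163 0.06 ] [0.567 0.162 0.066]
knobpurple [ 0.365 -0.039  0.04 ] [ 0.365 -0.038  0.058]
mug [ 0.554 -0.185  0.08 ] [ 0.568 -0.2    0.005]
carton [0.675 0.316 0.1  ] [0.674 0.315 0.103]
sd [0.435 0.305 0.02 ] [0.434 0.304 0.023]
scene hub [0.626 0.096 0.09 ] [0.626 0.096 0.091]
scene front [0.435 0.087 0.022] [0.434 0.086 0.02 ]
scene padlock [0.576 0.166 0.06 ] [0.578 0.167 0.065]
scene tab [0.485 0.158 0.078] [0.482 0.156 0.072]
[[-0.001  0.955  0.298]
 [ 0.002  0.298 -0.955]
 [-1.     0.    -0.002]]
```

View pics/crop.png

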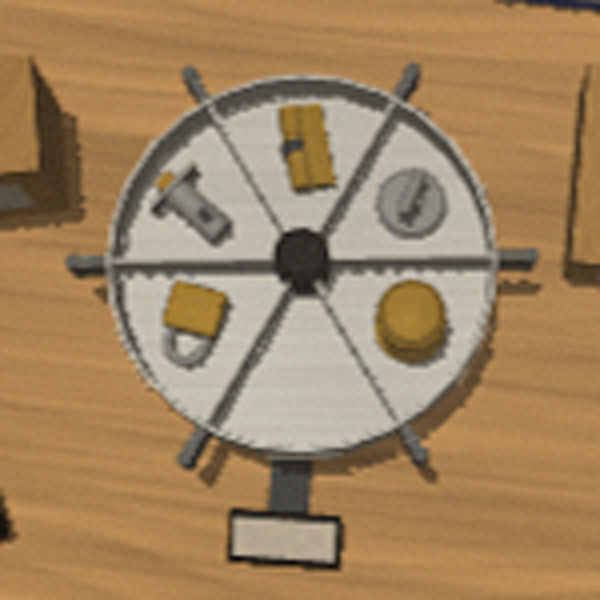

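The crop confirms it: the padlock's block and U-shackle are at about (196,323), and the empty pocket is at the front. Measured with the axis at about (0.62,0.091):

| Item | Angle about the axis |
|---|---|
| Padlock | ~124° |
| Front | 182.6° |
| Tab between padlock pocket and empty pocket | ~158° |

The tray must turn about +58° counter-clockwise. I'll push the 158° tab with the shut fingertips from its clockwise side, turning the tool along with the tray.

carry_out --offset '[[0,2.93,-2.69],[0,2.93,-2.69],[0,2.93,-2.69],[0,2.93,-2.69],[0,2.93,-2.69]]' --delta_rot '[[0,0,0],[0,0,0],[0,0,0],[0,0,0],[0,0,0]]' --fingers -1

```text
time: 0.52
tool_pos: [0.3013, -0.4703, 0.2305]
tcp_rot: [0.985, 1.338, -0.983]
wrist_force: [0.3, 0.7, -0.1]
width: 0.297
```

carry_out --offset '[[0,2.93,-2.69],[0,2.93,-2.69],[0,2.93,-2.69],[0,2.93,-2.69],[0,2.93,-2.69]]' --delta_rot '[[0,0,0],[0,0,0],[0,0,0],[0,0,0],[0,0,0]]'

```text
time: 0.93
tool_pos: [0.401, -0.2982, 0.2309]
tcp_rot: [0.984, 1.338, -0.984]
wrist_force: [1.0, 0.2, -0.3]
width: 0.001
```

carry_out --offset '[[0,1.52,-2.87],[0,1.52,-2.87],[0,1.52,-2.87],[0,1.52,-2.87],[0,1.52,-2.87]]' --delta_rot '[[0,0,0],[0,0,0],[0,0,0],[0,0,0],[0,0,0]]'

```text
time: 1.35
tool_pos: [0.4301, -0.1388, 0.2309]
tcp_rot: [0.983, 1.338, -0.984]
wrist_force: [0.9, -0.8, 0.3]
width: 0.001
```

carry_out --offset '[[0,1.52,-2.87],[0,1.52,-2.87],[0,1.52,-2.87],[0,1.52,-2.87],[0,1.52,-2.87]]' --delta_rot '[[0,0,0],[0,0,0],[0,0,0],[0,0,0],[0,0,0]]'

```text
time: 1.77
tool_pos: [0.4599, 0.0207, 0.231]
tcp_rot: [0.983, 1.338, -0.984]
wrist_force: [0.9, 0.1, 0.3]
width: -0.0
```

carry_out --offset '[[0,1.52,-2.87],[0,1.52,-2.87],[0,1.52,-2.87],[0,1.52,-2.87],[0,1.52,-2.87]]' --delta_rot '[[0,0,0],[0,0,0],[0,0,0],[0,0,0],[0,0,0]]'

```text
time: 2.18
tool_pos: [0.4896, 0.1804, 0.2309]
tcp_rot: [0.983, 1.338, -0.984]
wrist_force: [0.2, -0.1, -0.3]
width: 0.0
```

carry_out --offset '[[0,0,0],[0,0,0],[0,0,0],[0,0,0],[0,0,0]]' --delta_rot '[[4.6,0,0],[4.6,0,0],[4.6,0,0],[4.6,0,0],[4.6,0,0]]'

```text
time: 2.6
tool_pos: [0.4895, 0.1789, 0.2306]
tcp_rot: [1.283, 1.16, -1.285]
wrist_force: [-0.5, 0.0, -0.2]
width: 0.003
```

carry_out --offset '[[0,0,0],[0,0,0],[0,0,0],[0,0,0],[0,0,0]]' --delta_rot '[[4.6,0,0],[4.6,0,0],[4.6,0,0],[4.6,0,0],[4.6,0,0]]'

```text
time: 3.02
tool_pos: [0.4896, 0.1786, 0.2307]
tcp_rot: [1.569, 0.927, -1.571]
wrist_force: [0.2, 0.2, -0.7]
width: -0.002
```

```bash
python3 - <<'E'
from h import *
s=read_state();R=Ro.from_rotvec(s['tcp_rot']).as_matrix();print(s['tool_pos'],R.round(3),s['q'].round(2))
p,d=read_camera('wrist');cv2.imwrite('pics/w1.png',p[:,:,::-1]);np.save('w1.npy',d)
c=get_calibration('wrist');print(c)
# expected pixel of tab & rim
M=np.linalg.inv(np.array(c['mount']))
for X in([.62-.160*.927,.091+.160*.375,.078],[.62,.091,.09],s['tool_pos']-[0,0,.17]):
    t=R.T@(np.array(X)-s['tool_pos']);q=(M@np.r_[t,1])[:3];print(X,c['fx']*q[0]/q[2]+c['cx'],c['fy']*q[1]/q[2]+c['cy'])
E
```

```text
[0.48956489 0.17861623 0.23071718] [[-0.001  0.876 -0.483]
 [-0.    -0.483 -0.876]
 [-1.    -0.001  0.001]] [ 0.3  -0.03  1.93  0.    1.24  2.38]
{'fx': 343.8996699028282, 'fy': 343.8996699028282, 'cx': 252.04180256596408, 'cy': 185.65112676623306, 'mount': array([[ 8.22746011e-04, -2.88422857e-01,  9.57502783e-01,
        -1.42905110e-01],
       [-7.60245024e-06, -9.57503109e-01, -2.88422948e-01,
         7.23264638e-02],
       [ 9.99999662e-01,  2.30019463e-04, -7.89974583e-04,
        -6.70667778e-04],
       [ 0.00000000e+00,  0.00000000e+00,  0.00000000e+00,
         1.00000000e+00]])}
[0.47168, 0.151, 0.078] 290.0039306183452 169.96250044072968
[0.62, 0.091, 0.09] 272.2535040168412 -40.45946871590559
[0.48956489 0.17861623 0.06071718] 252.90118283994303 162.98909195089797
```

View pics/w1.png

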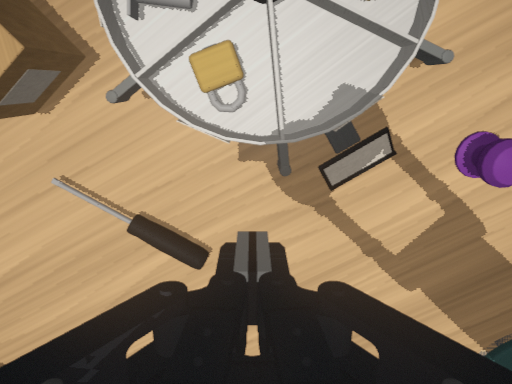

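The wrist view shows the target tab end at (285,171), about 4 mm from where I predicted it. The shut fingertips at (253,240) stand clear of it on the clockwise side, outside the rim. Descending to a tip height of about 58 mm.

carry_out --offset '[[3.46,0,0],[3.46,0,0],[3.46,0,0],[3.46,0,0],[3.46,0,0]]' --delta_rot '[[0,0,0],[0,0,0],[0,0,0],[0,0,0],[0,0,0]]'

```text
time: 3.48
tool_pos: [0.4896, 0.1786, 0.0568]
tcp_rot: [1.566, 0.931, -1.566]
wrist_force: [0.5, -0.6, -0.8]
width: 0.006
```

carry_out --offset '[[0,0,0],[0,0,0.4],[0,0,0.4],[0,0,0.4],[0,0,0]]' --delta_rot '[[0,0,0],[0,0,0],[0,0,0],[0,0,0],[0,0,0]]'

```text
time: 3.9
tool_pos: [0.4859, 0.1682, 0.0609]
tcp_rot: [1.571, 0.928, -1.563]
wrist_force: [0.7, 0.2, 0.5]
width: -0.004
```

carry_out --offset '[[0,-0.1,0.4],[0,-0.1,0.4],[0,0.01,0.5],[0,0.01,0.55],[0,0.01,0.55]]' --delta_rot '[[-1.5,0,0],[-1.5,0,0],[-1.8,0,0],[-2,0,0],[-2,0,0]]'

```text
time: 4.32
tool_pos: [0.4744, 0.1477, 0.0608]
tcp_rot: [1.462, 1.024, -1.454]
wrist_force: [-0.2, 0.3, 0.6]
width: -0.002
```

carry_out --offset '[[0,0.01,0.55],[0,0.01,0.55],[0,0.01,0.55],[0,0.01,0.55],[0,0.01,0.55]]' --delta_rot '[[-2,0,0],[-2,0,0],[-2,0,0],[-2,0,0],[-2,0,0]]'

```text
time: 4.73
tool_pos: [0.4671, 0.1209, 0.0606]
tcp_rot: [1.337, 1.122, -1.33]
wrist_force: [0.1, 1.2, 1.5]
width: 0.001
```

carry_out --offset '[[0,0.01,0.55],[0,0.01,0.55],[0,0.01,0.55],[0,0.01,0.55],[0,0.01,0.55]]' --delta_rot '[[-2,0,0],[-2,0,0],[-2,0,0],[-2,0,0],[-2,0,0]]'

```text
time: 5.15
tool_pos: [0.4647, 0.0934, 0.0605]
tcp_rot: [1.209, 1.209, -1.203]
wrist_force: [-0.2, 1.1, -0.1]
width: 0.004
```

```bash
cat > chk.py <<'E'
from h import *
import sys
s=read_state();e=s['tool_pos'][:2]-[.62,.091];R=Ro.from_rotvec(s['tcp_rot']).as_matrix()
print('finger ang',np.degrees(np.arctan2(e[1],e[0]))%360,'r',np.hypot(*e),s['tool_pos'],'inward ang',np.degrees(np.arctan2(-R[1,1],-R[0,1]))%360,s['wrist_force'],s['q'].round(2))
p,d=read_camera('top');cv2.imwrite('pics/%s.png'%sys.argv[1],cv2.resize(p[110:260,160:310,::-1],(600,600),interpolation=cv2.INTER_CUBIC))
E
python3 chk.py t1
```

```text
finger ang 179.11862937698953 r 0.15531370470742104 [0.46470467 0.09338907 0.06047001] inward ang 180.24193802415277 [-0.22889427  1.13643144 -0.11579906] [0.15 0.06 2.19 0.   0.89 1.71]
```

View pics/t1.png

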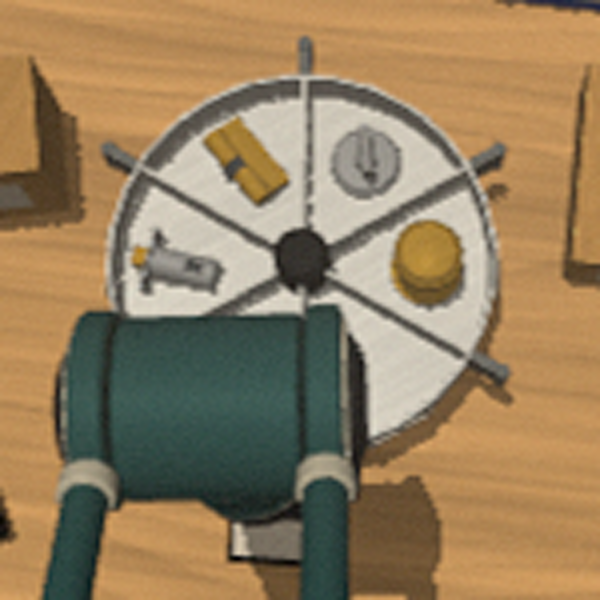

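The view shows the tray turning properly, about 27° so far: the back tab is now at (305,42) and the parts are lying still in their pockets. I'll continue and then slow down near the end.

carry_out --offset '[[0,0.01,0.55],[0,0.01,0.55],[0,0.01,0.55],[0,0.01,0.55],[0,0.01,0.55]]' --delta_rot '[[-2,0,0],[-2,0,0],[-2,0,0],[-2,0,0],[-2,0,0]]'

```text
time: 5.62
tool_pos: [0.467, 0.0661, 0.06]
tcp_rot: [1.079, 1.286, -1.075]
wrist_force: [0.1, 0.1, 0.7]
width: -0.005
```

carry_out --offset '[[0,0.01,0.55],[0,0.01,0.55],[0,0.01,0.55],[0,0.01,0.55],[0,0.01,0.55]]' --delta_rot '[[-2,0,0],[-2,0,0],[-2,0,0],[-2,0,0],[-2,0,0]]'

```text
time: 6.03
tool_pos: [0.4741, 0.0395, 0.06]
tcp_rot: [0.947, 1.353, -0.944]
wrist_force: [-0.7, 0.8, 0.7]
width: -0.001
```

carry_out --offset '[[0,0.01,0.41],[0,0.01,0.41],[0,0.01,0.27],[0,0,0.14],[0,0,0.14]]' --delta_rot '[[-1.5,0,0],[-1.5,0,0],[-1,0,0],[-0.5,0,0],[-0.5,0,0]]'

```text
time: 6.45
tool_pos: [0.4791, 0.027, 0.0592]
tcp_rot: [0.881, 1.384, -0.879]
wrist_force: [0.1, 0.4, 1.4]
width: 0.001
```

```bash
python3 chk.py t2
```

```text
finger ang 204.44020127010117 r 0.15475637681123625 [0.47911079 0.02697059 0.05920869] inward ang 205.14074394556812 [0.10005343 0.41109251 1.37330582] [0.   0.07 2.17 0.   0.89 1.14]
```

View pics/t2.png

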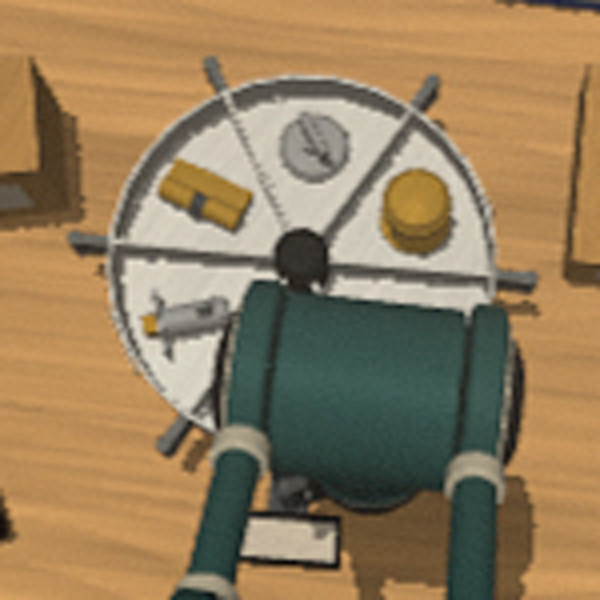

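The tabs are about 6° short of a full 60° step, so the tray has turned about 54°. I need about 58°, so one more slow 4–5°, then back off and lift.

carry_out --offset '[[0,0,0.27],[0,0.01,0.27],[0,0.01,0.27],[0,0,0.2],[0,0,0.14]]' --delta_rot '[[-1,0,0],[-1,0,0],[-1,0,0],[-0.7,0,0],[-0.5,0,0]]'

```text
time: 6.92
tool_pos: [0.4838, 0.0165, 0.0582]
tcp_rot: [0.823, 1.409, -0.824]
wrist_force: [0.3, 0.9, 0.2]
width: 0.0
```

carry_out --offset '[[0,0,0],[0,0,0],[0,0,-0.5],[0,0,-0.8],[0,0,-0.5]]' --delta_rot '[[0,0,0],[0,0,0],[0,0,0],[0,0,0],[0,0,0]]'

```text
time: 7.33
tool_pos: [0.4741, 0.0332, 0.0581]
tcp_rot: [0.824, 1.41, -0.825]
wrist_force: [0.4, 0.8, 0.0]
width: 0.003
```

carry_out --offset '[[-2,0,0],[-4,0,0],[-4,0,0],[-4,0,0],[-4,0,0]]' --delta_rot '[[0,0,0],[0,0,0],[0,0,0],[0,0,0],[0,0,0]]'

```text
time: 7.75
tool_pos: [0.4739, 0.0331, 0.2399]
tcp_rot: [0.823, 1.41, -0.824]
wrist_force: [0.8, 0.0, -0.1]
width: -0.002
```

carry_out --offset '[[0,-2,3],[0,-2,3],[0,-2,3],[0,-2,3],[0,-2,3]]' --delta_rot '[[0,0,0],[0,0,0],[0,0,0],[0,0,0],[0,0,0]]'

```text
time: 8.17
tool_pos: [0.4607, -0.148, 0.2385]
tcp_rot: [0.823, 1.409, -0.823]
wrist_force: [0.0, 0.4, -0.0]
width: 0.001
```

carry_out --offset '[[0,0,4],[0,0,4],[0,0,4],[0,0,4],[0,0,4]]' --delta_rot '[[0,0,0],[0,0,0],[0,0,0],[0,0,0],[0,0,0]]'

```text
time: 8.58
tool_pos: [0.5598, -0.3226, 0.238]
tcp_rot: [0.824, 1.409, -0.824]
wrist_force: [0.5, 0.7, 0.5]
width: -0.001
```

```bash
python3 chk.py t3
```

```text
finger ang 261.72120034900126 r 0.4179118160317479 [ 0.55982486 -0.32255681  0.23797744] inward ang 209.36060529586618 [0.4646403  0.66142261 0.54275594] [-0.56  0.21  1.66  0.    1.27  0.5 ]
```

View pics/t3.png

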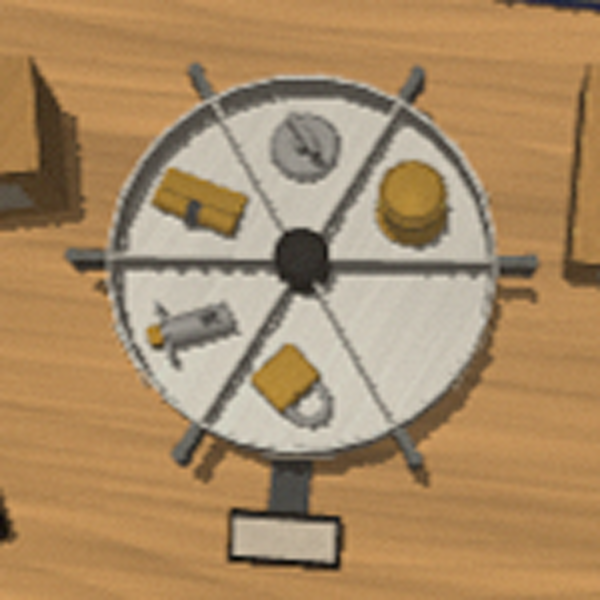

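The padlock now sits behind the ticket holder, with its outline centre at about (294,385). The holder is at (285,538) and the hub at (302,257). I'll check the offset in numbers, whether the tray is at rest, and whether the other things moved.

```bash
python3 - <<'E'
from h import *
f=lambda u,v,z:rayz('top',160+u/4,110+v/4,z)[:2]
h,fr,pl=f(302,257,.09),f(285,538,.022),f(294,385,.06)
n=(fr-h)/np.linalg.norm(fr-h);e=pl-h
print('along',e@n,'lateral',n[0]*e[1]-n[1]*e[0],np.linalg.norm(fr-h))
a,_=read_camera('top');
for i in range(5):b,_=read_camera('top')
o=cv2.imread('pics/top.png')[:,:,::-1]
D=lambda p,q,r:np.abs(p[r].astype(int)-q[r]).max(-1)
t=np.s_[110:260,160:310];print('still',(D(a,b,t)>40).sum())
for n,r in dict(tall=np.s_[120:170,135:178],flat=np.s_[122:184,300:340],mug=np.s_[190:228,314:354],sd=np.s_[185:248,134:166]).items():print(n,(D(o,b,r)>40).sum(),D(o,b,r).size)
E
```

```text
along 0.08416888873758617 lateral -0.00014250478958267908 0.18747351381714994
still 0
tall 0 2150
flat 0 2480
mug 0 1520
sd 0 2016
```

```bash
python3 -c "
from h import *
print(finish_job())"
```

```text
the job is handed in; nothing more can be done
None
```

The padlock's pocket is now at the front, and I handed the job in with about 9 s of the 56 s used. I pushed one rim tab counter-clockwise with the shut fingertips, slowing at the end, for a turn of about 58°. Then I backed off and moved the arm clear.

In the last top-camera check the padlock was less than 1 mm from the front line by hand-picked pixels (so good to a few mm) and 84 mm out from the axis. The tray was still across 0.25 s of images, and all five parts lay in their pockets. The boxes, mug and screwdriver showed no change from the start, and the wrist force stayed around 1–2 N throughout.

One disagreement: the scene camera placed the tray axis about 8 mm from the top camera's value. I relied on the top camera for alignment, and no check failed.

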